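Spin the plating turntable and brake it on its mark

ROBOT

A 6-joint arm with a two-finger parallel gripper is mounted at the origin on the work surface. World frame = base frame: x ahead of the robot, y to its left, z up, the work surface at z = 0. Lengths are in m, angles in rad, forces in N, time in s.
With the tool pointing down it reaches from about 0.275 to 0.75 m from the base axis. Payload 10.2 kg.
Tool frame: the origin (TCP) lies midway between the tips of the shut fingers; the grasp point (between the pads) lies 19 mm behind it; z points along the fingers, y is the line along which they close (so a half turn about z gives the same grasp; the last joint's range is limited). The gripper opens to 88 mm and grips with 3 to 60 N. Pads are 18 mm wide; open, the fingers measure 123 mm over their backs; the gripper's body (75 mm by 187 mm) begins 45 mm behind the grasp point.
Start: joints at [1.058, 0.313, 1.498, -0, 1.331, -0.223], TCP at [0.15, 0.503, 0.239] pointing down, gripper open.
Joint ranges: [-2.94, 2.94], [-0.97, 2.17], [0.19, 2.56], [-1.23, 4.37], [0.02, 3.11], [-2.88, 2.88]. Speed limits (rad/s): [2.39, 2.39, 3.01, 3.14, 3.14, 3.14].

INTERFACE

Orientations are given as a 3x3 rotation matrix whose columns are the frame's x, y, z axes.
In Python, from plant import * gives the robot as it stands.
- The arm moves only by the tool jog_arm, never from a script. Its argument "plan" is a list that holds one entry, the list of rows, each a list of 7 numbers: the shift along the tool's x, y, z each as a share of 0.5 m, from -1 to 1, then the turn, a rotation vector about the tool's x, y, z each as a share of 60 degrees, from -1 to 1, then the opening, from -1 (shut) to 1 (fully open). A call has 1 to 20 rows; each row is the pose to reach, as a shift and turn from the pose commanded when the call began, along the tool's axes at that moment; what a row does not reach only later rows make up. A row lasts 1/10 s, in which the tool goes at most 50 mm and 8.59 degrees, less where a joint would pass 70% of its speed; a pose out of reach is approached as far as the arm can. A call with a number of a shift or a turn outside -1 to 1 is refused whole. A call with a gripper value outside its range is refused whole. The fingers move at their own pace and stop on an object; "grip_force" is the grip in N (left out, the last holds). Time passes only in rows, so rows that repeat a pose let the fingers close. It gives the time, the measured TCP pose, the force, the opening and the grip force at its end, in the units of the state.
- state(): the state, without advancing time (a new reading comes with each control period).
- camera(name): name is "scene" or "top"; returns a dict with "pixels" (480x640x3 uint8, blue, green, red), "range_z" (480x640 float32, m along the optical axis (not along the pixel's ray), 0 where there is no reading), "intrinsics" (3x3 intrinsics, pixels), "position" and "attitude" of the camera in the world. Camera axes: x right, y down, z forward; pixel columns grow to the right and rows downward; lengths in m; the calibration is good to about 2 mm. A picture is of the moment at which its call begins.
- job_done(): hands the job in; it is judged then, once.
The state is a dict: "t": time; "joint_positions": joint angles; "joint_velocities": joint speeds; "effort": joint torques, N m; "tcp_pos": TCP position; "ee_rot": TCP orientation; "wrist_force": force on the tool from outside, world axes, zero at the start; "ft_torque": the same for the moment, N m; "opening": finger opening in m; "grasp_force": force on a finger pad.
Only numpy, scipy, OpenCV 4.12 (cv2) and the standard library are available. Lean on these libraries where they do the work, as an engineer would, in place of code of your own. Each camera call takes 0.05 s, during which the arm holds its last target. There are 200 camera calls.

TASK

Flick the turntable's pin so that the plate spins freely anticlockwise (seen from above) for at least one whole turn. Then, with a single press of a fingertip on top of the moving plate and without catching the pin, stop it so that the end of the mark stands in the gate between the two posts, and take the finger away. The little dish must stay in the middle of the plate, and nothing else on the bench may be disturbed, picked up or carried.

Things in the scene. Friction and masses are not known exactly. Their poses are not given: they have to be found in the camera images.
- turntable: fixed base of a hand-spun plating turntable; origin on the bench under the spindle's vertical axis; its x axis points from the spindle axis to the gate, z up. The base does not turn. The round plate on it (260 mm across) has its flat top 56 mm above the bench.
- spindle (a joint): angle of the plate in rad, counted through all turns, growing anticlockwise seen from above; at 0, 6.28, 12.57... the mark is at the middle of the gate. It starts between -4.8 and -1.2. The bearing is free and nearly frictionless: left alone, the plate coasts, losing some 10 to 25 percent of its speed each second, and has no stops.
- plate: the free-turning aluminium plate, a smooth flat disc 260 mm across and 8 mm thick, about 0.8 kg; origin on the spindle axis 45 mm above the bench (11 mm below the plate's top); its x axis points from the axis to the mark. Away from the pin and the dish its top is bare.
- pin (a point): upright steel pin fixed in the plate and turning with it, 12 mm across, 30 mm tall, 68 mm from the spindle axis, on the side opposite to the mark; this point is its foot, on the plate's top. It is there to be flicked.
- mark (a point): outer end of the mark, a flat dark tapering pointer engraved in the plate's top (it runs out from 80 to 128 mm from the axis, narrowing from 26 to 6 mm at the rim); this point lies 125 mm from the axis, on the plate's top.
- gate (a point): middle of the gate: the fixed point, 125 mm from the spindle axis at plate-top height, that lies just inside two upright steel posts on the base (each 12 mm across, 64 mm apart between centres, 150 mm from the axis along the base's x, rising 22 mm above the plate's top).
- dish: closed clear petri dish, 60 mm across and 14.5 mm high, lying loose in the middle of the plate and riding round with it; origin at the centre of its underside.
- dish_stack: stack of three closed clear petri dishes, 90 mm across, 45 mm high; a bystander; origin at the middle of its underside
- reagent: closed round bottle, 60 mm across, 140 mm tall; a bystander; origin at the middle of its underside
- tape: roll of paper tape lying flat, 80 mm across, 19 mm high; a bystander; origin at the middle of its underside
- pen: marker pen lying flat, 128 mm long, 13 mm thick; a bystander; origin at the middle of its underside
- tip_box: closed box of pipette tips, 125 x 85 x 70 mm high; a bystander; origin at the middle of its underside
- tube: capped tube lying flat on its side, 114 mm long, 33 mm thick; a bystander; origin at the middle of its underside
Mind the look-alikes: they are no part of the job. What is shaped like the dish but green is not meant.

How it is judged:
On the way, in this order (a step that is already met when the one before it is completed fails the run):
1. the plate spins freely anticlockwise, untouched, faster than 0.6 rad/s, for half a second (velocity of joint spindle above 0.6 rad/s and contact force between the fingers and plate below 0.05 N), for 0.5 s.
2. it is still turning freely, untouched, as it comes to the end of its whole turn (joint past 4.8 rad) (value of joint spindle above 4.8 rad and velocity of joint spindle above 0.25 rad/s and contact force between the fingers and plate below 0.05 N), for 0.05 s.
3. a fingertip pressed on the plate has brought it to rest with the end of the mark within 23 mm of the middle of the gate (contact force between the fingers and plate above 0.3 N and horizontal distance between mark and gate below 0.023 m and value of joint spindle above 5.9 rad and velocity of joint spindle between -0.08 and 0.08 rad/s), for 0.15 s.
At the end, for the whole second after the job is handed in: the plate is at rest after at least one whole turn, with the end of the mark within 23 mm (about 10 degrees) of the middle of the gate, the finger off it, and the dish lying flat within 12 mm of the plate's middle (horizontal distance between mark and gate below 0.023 m and value of joint spindle above 5.9 rad and velocity of joint spindle between -0.08 and 0.08 rad/s and horizontal distance between dish and turntable below 0.012 m and angle between dish's own z axis and vertical below 0.1 rad and z of dish in the frame of turntable below 0.06 m and contact force between the fingers and plate below 0.05 N); the robot touches nothing.
It fails at once if after the whole turn, a finger stops the plate with the mark clearly outside the gate (more than 30 mm off), so that a second push would be needed (value of joint spindle above 4.8 rad and contact force between the fingers and plate above 0.3 N and horizontal distance between mark and gate above 0.03 m and velocity of joint spindle between -0.08 and 0.08 rad/s).
It fails at once if after the whole turn, a finger catches or pushes the pin (value of joint spindle above 4.8 rad and contact force between the fingers and pin above 0.3 N).
It fails at once if the dish is pushed more than 12 mm off the middle or lifted (not (horizontal distance between dish and turntable below 0.012 m) or z of dish in the frame of turntable above 0.064 m).
It fails at once if a bystander is moved more than 20 mm (distance of any of dish_stack, reagent, tape, pen, tip_box, tube from where it was at the start of the episode above 0.02 m).
It also fails if it takes over 42 s, if anything falls off the work surface, if the arm or the gripper's body presses on something with over 40 N, if the wrist force passes 120 N, or if a joint passes its speed limit or range.

## Working session

There is one attempt and no reset: what is moved stays moved. The work goes in short steps, Python scripts to look and compute and a tool call to move; the robot and the scene stay as the last step left them, time stands still between calls to the robot, and variables do not carry over. Pictures are saved under pics/ and viewed, at most 10 in all, crops included, and the job is handed in when it is done.

Besides the shell and the picture viewer there is one more tool, called after "Emit:" by a JSON object that holds its "fn" and its "kwargs". jog_arm: Moves the arm, as the interface text tells. Its arguments: {"type":"object","properties":{"plan":{"type":"array"},"grip_force":{"type":"number"}},"required":["plan"]}

```bash
ls; mkdir -p pics; cat > h.py <<'E'
from plant import *
import numpy as np, cv2
def ray(c,u,v,z):
    K=np.array(c["intrinsics"]);R=np.array(c["attitude"]);p=np.array(c["position"])
    d=R@np.linalg.solve(K,[u,v,1.0]); return p+d*(z-p[2])/d[2]
def proj(c,P):
    K=np.array(c["intrinsics"]);R=np.array(c["attitude"]);p=np.array(c["position"])
    q=K@(R.T@(np.array(P)-p)); return q[:2]/q[2]
E
python3 - <<'E'
from h import *
for n in ("top","scene"):
    c=camera(n); cv2.imwrite(f"pics/{n}0.png",c["pixels"]); print(n,np.round(c["position"],3),np.round(c["attitude"],3).tolist(),c["intrinsics"])
    np.savez(f"{n}0.npz",**c)
print(state())
E
```

```text
pics
top [ 0.328 -0.     1.542] [[-0.006, -0.987, 0.163], [-1.0, 0.007, 0.009], [-0.01, -0.163, -0.987]] [[612.86424254   0.         323.91785148]
 [  0.         612.86424254 239.47704898]
 [  0.           0.           1.        ]]
scene [1.149 0.899 1.25 ] [[-0.832, 0.417, -0.366], [0.555, 0.614, -0.561], [-0.009, -0.67, -0.742]] [[537.74769955   0.         328.38421223]
 [  0.         537.74769955 237.30420536]
 [  0.           0.           1.        ]]
{'t': 0.1, 'joint_positions': array([ 1.05762130e+00,  3.13389778e-01,  1.49828846e+00, -3.71430205e-05,
        1.33102183e+00, -2.23387750e-01]), 'joint_velocities': array([ 0.00151427, -0.00040275, -0.00255404, -0.00014504, -0.00061035,
       -0.0013303 ]), 'effort': array([ 4.08823529e-03, -4.02813184e+01, -2.52646869e+01,  6.96564023e-02,
        3.41885048e-02, -3.73754335e-05]), 'tcp_pos': array([0.14993055, 0.50292535, 0.23824784]), 'ee_rot': array([[-9.58307154e-01,  2.85739630e-01, -5.12251043e-04],
       [ 2.85740012e-01,  9.58306673e-01, -9.82488288e-04],
       [ 2.10157753e-04, -1.08789617e-03, -9.99999386e-01]]), 'wrist_force': array([0.3215233 , 0.97206388, 0.13990591]), 'ft_torque': array([ 0.03286724, -0.03633833, -0.03609655]), 'grasp_force': 0.0, 'opening': 0.08839060424975252}
```

View pics/top0.png

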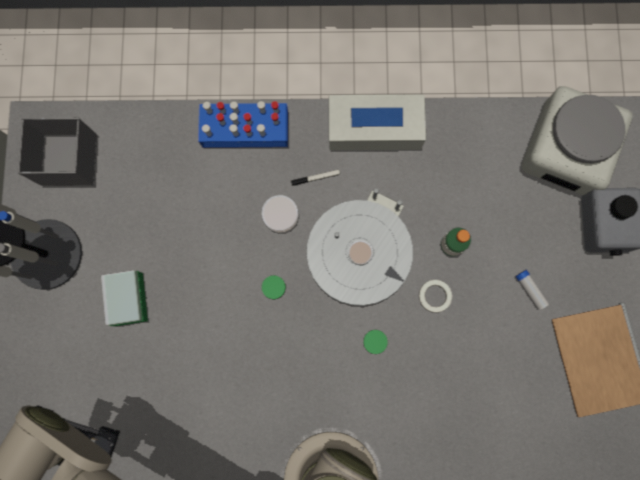

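View pics/scene0.png

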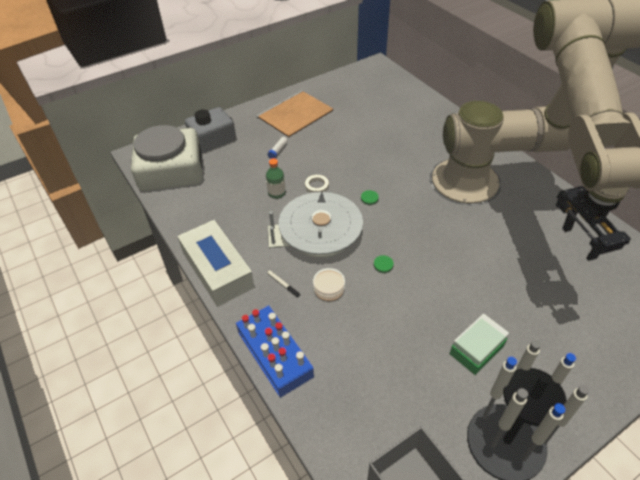

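The top view shows the plate centred at about (360,252) with the clear/pinkish dish on it at (361,253). The pin is at (337,236), the mark tip at about (406,282) and the gate posts at (376,194) and (400,208). The green discs at (273,287) and (375,342) are look-alikes lying on the bench. The scene view agrees. Next I measure and make one enlarged crop.

```bash
python3 - <<'E'
from h import *
c=dict(np.load("top0.npz")); im=c["pixels"]
R=c["range_z"]
K=c["intrinsics"]; v,u=np.mgrid[:480,:640]
d=np.stack([(u-K[0,2])/K[0,0],(v-K[1,2])/K[1,1],np.ones_like(u)],-1)*R[...,None]
W=d@c["attitude"].T+c["position"]
m=((abs(W[...,2]-.056)<.012)&(abs(u-360)<75)&(abs(v-252)<75)).astype(np.uint8)
cs,_=cv2.findContours(m,0,1); k=max(cs,key=cv2.contourArea)
print("plate ell",cv2.fitEllipse(cv2.convexHull(k)), "z med",np.median(W[...,2][m>0]))
hull=k[:,0,:].astype(float)
e=cv2.fitEllipse(k)
P=np.array([ray(c,a,b,.056)[:2] for a,b in hull])
A=np.c_[2*P,np.ones(len(P))]; 
keep=np.ones(len(P),bool)
for _ in range(6):
    s=np.linalg.lstsq(A[keep],(P[keep]**2).sum(1),rcond=None)[0]; r=np.sqrt(s[2]+s[:2]@s[:2]); res=np.hypot(*(P-s[:2]).T)-r; keep=abs(res)<.006
print("circle",s[:2],r,keep.mean())
# high bits
h=(abs(u-360)<75)&(abs(v-252)<75)&(W[...,2]>.064)
n,l,st,ce=cv2.connectedComponentsWithStats(h.astype(np.uint8))
for i in range(1,n): print("high",st[i],ce[i],np.round(W[l==i].mean(0),3),W[l==i][:,2].max())
g=cv2.cvtColor(im,6)
print("refs pin",ray(c,337,235,.086),"marktip",ray(c,406,282,.056),"dish",ray(c,361,253,.0705),"posts",ray(c,376,194,.078),ray(c,400,208,.078))
x0,y0=290,175
cv2.imwrite("pics/crop.png",cv2.resize(im[y0:y0+145,x0:x0+190],None,fx=4,fy=4,interpolation=cv2.INTER_CUBIC))
E
```

```text
plate ell ((358.96282958984375, 252.0912322998047), (104.60332489013672, 105.68743133544922), 105.82904815673828) z med 0.05707006499253908
circle [ 0.54272981 -0.07280892] 0.1283566529162313 1.0
high [363 181   1   1   1] [363. 181.] [ 0.328 -0.     1.542] 1.5421720224310118
high [370 180   1   1   1] [370. 180.] [ 0.328 -0.     1.542] 1.5421720224310118
high [290 183   1   1   1] [290. 183.] [ 0.328 -0.     1.542] 1.5421720224310118
high [310 189   1   1   1] [310. 189.] [ 0.328 -0.     1.542] 1.5421720224310118
high [373 189   5   6  25] [374.96 191.24] [ 0.689 -0.113  0.075] 0.08371475779746196
high [416 189   1   1   1] [416. 189.] [ 0.328 -0.     1.542] 1.5421720224310118
high [322 190   1   1   1] [322. 190.] [ 0.328 -0.     1.542] 1.5421720224310118
high [298 193   1   1   1] [298. 193.] [ 0.328 -0.     1.542] 1.5421720224310118
high [304 193   1   1   1] [304. 193.] [ 0.328 -0.     1.542] 1.5421720224310118
high [358 192   1   1   1] [358. 192.] [ 0.328 -0.     1.542] 1.5421720224310118
high [311 195   1   1   1] [311. 195.] [ 0.328 -0.     1.542] 1.5421720224310118
high [42
[... 16089 characters left out ...]
h [307 300   1   1   1] [307. 300.] [ 0.328 -0.     1.542] 1.5421720224310118
high [318 302   1   1   1] [318. 302.] [ 0.328 -0.     1.542] 1.5421720224310118
high [427 321   1   1   1] [427. 321.] [ 0.328 -0.     1.542] 1.5421720224310118
high [398 324   1   1   1] [398. 324.] [ 0.328 -0.     1.542] 1.5421720224310118
high [325 326   1   1   1] [325. 326.] [ 0.328 -0.     1.542] 1.5421720224310118
high [386 326   1   1   1] [386. 326.] [ 0.328 -0.     1.542] 1.5421720224310118
refs pin [ 0.57862957 -0.01911767  0.086     ] marktip [ 0.46678546 -0.18583893  0.056     ] dish [ 0.53659208 -0.07705697  0.0705    ] posts [ 0.68117792 -0.11568885  0.078     ] [ 0.64566002 -0.1734867   0.078     ]
```

View pics/crop.png

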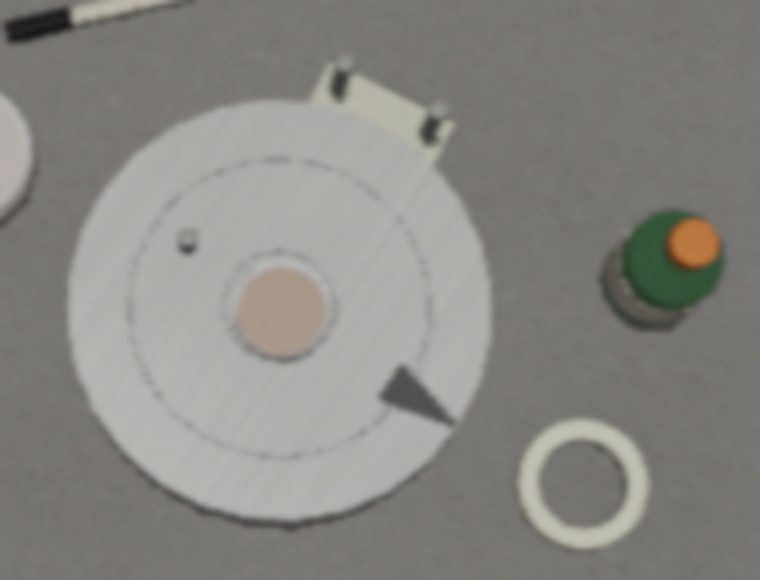

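The crop confirms it: plate centre at about px (360,253), pin top at (337,233), mark tip at (403.7,281.2), and post tops at (376.2,190.8) and (400,202.5). The dish lid on the plate is pinkish rather than green, so it is the one meant.

```bash
python3 - <<'E'
from h import *
c=dict(np.load("top0.npz")); s=dict(np.load("scene0.npz"))
im=c["pixels"].astype(int)
g=im.min(2); m=(g>140).astype(np.uint8); m[:, :290]=0; m[:,415:]=0; m[:195]=0; m[308:]=0
m=cv2.morphologyEx(m,cv2.MORPH_OPEN,np.ones((5,5)))
cs,_=cv2.findContours(m,0,1);k=max(cs,key=cv2.contourArea)[:,0]
P=np.array([ray(c,a,b,.056)[:2] for a,b in k]);keep=np.ones(len(P),bool)
for _ in range(8):
    A=np.c_[2*P,np.ones(len(P))];q=np.linalg.lstsq(A[keep],(P[keep]**2).sum(1),rcond=None)[0];r=np.sqrt(q[2]+q[:2]@q[:2]);keep=abs(np.hypot(*(P-q[:2]).T)-r)<.004
print("circle colour",q[:2],r,keep.mean())
C=q[:2]
pin=ray(c,337,233,.086)[:2];mk=ray(c,403.7,281.2,.056)[:2];p1=ray(c,376.2,190.8,.078)[:2];p2=ray(c,400,202.5,.078)[:2]; d=ray(c,281/4+290,312/4+175,.0705)[:2]
for n,p in dict(pin=pin,mark=mk,p1=p1,p2=p2,gate=(p1+p2)/2,dish=d).items():
    v=p-C;print(n,p.round(3),np.hypot(*v).round(4),np.degrees(np.arctan2(v[1],v[0])).round(1))
print(np.hypot(*(p1-p2)))
for n,p,z in(("bottle",(663,265),.09),("tape",(584,484),.019),("stack",(-40,158),.045)):print(n,ray(c,290+p[0]/4,175+p[1]/4,z))
print("pen",ray(c,300,182,.01),ray(c,338,173,.01))
E
```

```text
circle colour [ 0.54362642 -0.0739444 ] 0.12863349913349748 0.7663817663817664
pin [ 0.584 -0.019] 0.0678 53.9
mark [ 0.469 -0.18 ] 0.1301 -125.1
p1 [ 0.689 -0.116] 0.1516 -16.2
p2 [ 0.659 -0.174] 0.1529 -40.8
gate [ 0.674 -0.145] 0.1488 -28.6
dish [ 0.537 -0.075] 0.0071 -169.5
0.06478460354052089
bottle [ 0.56058221 -0.30332106  0.09      ]
tape [ 0.43499603 -0.26371054  0.019     ]
stack [0.63866518 0.12202091 0.045     ]
pen [0.73091103 0.0738344  0.01      ] [ 0.75397687 -0.02421433  0.01      ]
```

Emit:
{"fn": "jog_arm", "kwargs": {"plan": [[[-0.6,-0.38,0,0,0,0.323,-1],[-0.6,-0.38,0,0,0,0.323,-1],[-0.6,-0.38,0,0,0,0.323,-1],[-0.6,-0.38,0,0,0,0.323,-1],[-0.6,-0.38,0,0,0,0.323,-1],[-0.6,-0.38,0,0,0,0.323,-1],[-0.6,-0.38,0,0,0,0.323,-1],[-0.6,-0.38,0,0,0,0.323,-1],[-0.6,-0.38,0,0,0,0.323,-1],[-0.6,-0.38,0,0,0,0.323,-1]]], "grip_force": 20}}

```text
t: 1.1
tcp_pos: [0.3825, 0.236, 0.2386]
ee_rot: [[-0.81, 0.587, -0.001], [0.587, 0.81, 0.0], [0.001, -0.0, -1.0]]
wrist_force: [0.2, 1.3, -0.0]
opening: 0.0104
grasp_force: 0.0
```

```bash
cat >> h.py <<'E'
C=np.array([.543,-.0745])
def to(target):
    s=state(); d=np.array(target)-s["tcp_pos"]; print("t",s["t"],"tcp",s["tcp_pos"].round(4),"y",s["ee_rot"][:,1].round(3),"F",s["wrist_force"].round(2),"share",(s["ee_rot"].T@d/.5).round(4),"open",round(s["opening"],4))
E
python3 -c "
from h import *
to([.617,-.032,.12])"
```

```text
t 1.1 tcp [0.3825 0.236  0.2386] y [ 0.587  0.81  -0.   ] F [ 0.24  1.31 -0.  ] share [-0.6944 -0.1587  0.2368] open 0.0104
```

Next I go above the start point, then look at the clearance with the camera before lowering.

Emit:
{"fn": "jog_arm", "kwargs": {"plan": [[[-0.694,-0.159,0.05,0,0,0,-1],[-0.694,-0.159,0.05,0,0,0,-1],[-0.694,-0.159,0.05,0,0,0,-1],[-0.694,-0.159,0.05,0,0,0,-1],[-0.694,-0.159,0.05,0,0,0,-1],[-0.694,-0.159,0.05,0,0,0,-1],[-0.694,-0.159,0.05,0,0,0,-1],[-0.694,-0.159,0.05,0,0,0,-1],[-0.694,-0.159,0.236,0,0,0,-1],[-0.694,-0.159,0.236,0,0,0,-1],[-0.694,-0.159,0.236,0,0,0,-1]]]}}

```text
t: 2.2
tcp_pos: [0.6143, -0.0301, 0.1156]
ee_rot: [[-0.81, 0.586, -0.01], [0.586, 0.811, 0.003], [0.01, -0.004, -1.0]]
wrist_force: [0.2, 0.4, 0.6]
opening: 0.0009
grasp_force: 0.0
```

```bash
python3 - <<'E'
from h import *
to([.617,-.032,.068])
c=camera("scene"); u,v=proj(c,[.6,-.04,.08]).astype(int);print(u,v, proj(c,[.584,-.019,.086]),proj(c,[.617,-.032,.12]))
cv2.imwrite("pics/s1.png",cv2.resize(c["pixels"][v-90:v+60,u-90:u+110],None,fx=4,fy=4,interpolation=cv2.INTER_CUBIC))
E
```

```text
t 2.2 tcp [ 0.6143 -0.0301  0.1156] y [ 0.586  0.811 -0.004] F [0.24 0.39 0.58] share [-0.0076  0.0004  0.095 ] open 0.0009
310 229 [318.57350368 230.51511606] [306.29771438 224.50881709]
```

View pics/s1.png

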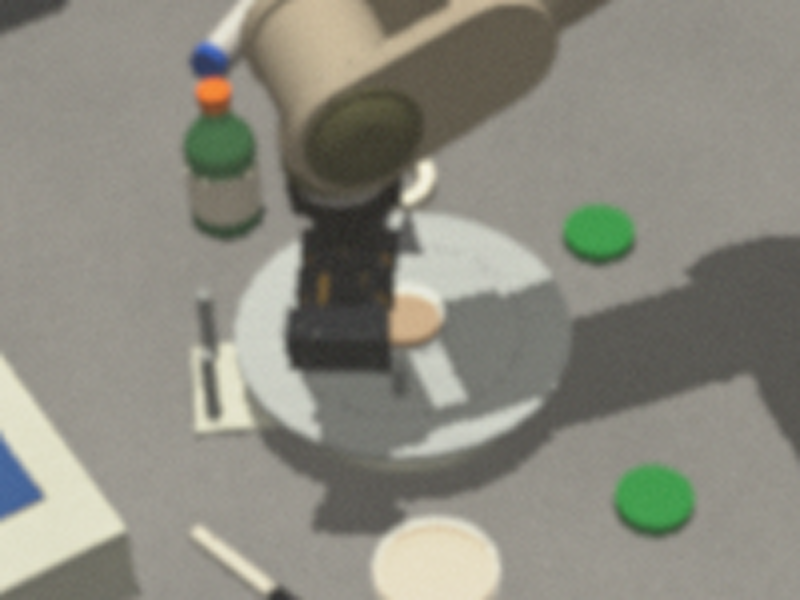

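The crop shows the gripper body over the plate, with the pin just to its right at crop (398,370). It is clear of the dish and the posts. I lower now.

Emit:
{"fn": "jog_arm", "kwargs": {"plan": [[[0,0,0.06,0,0,0,-1],[0,0,0.09,0,0,0,-1],[0,0,0.1,0,0,0,-1],[0,0,0.1,0,0,0,-1],[0,0,0.1,0,0,0,-1]]]}}

```text
t: 2.75
tcp_pos: [0.618, -0.0329, 0.0723]
ee_rot: [[-0.809, 0.587, 0.002], [0.587, 0.809, -0.001], [-0.002, 0.001, -1.0]]
wrist_force: [-0.3, -0.3, -0.1]
opening: 0.0003
grasp_force: 0.0
```

```bash
python3 - <<'E'
from h import *
to([.617,-.032,.068])
c=camera("top"); u,v=360,240
cv2.imwrite("pics/s2.png",cv2.resize(c["pixels"][v-75:v+75,u-100:u+100],None,fx=4,fy=4,interpolation=cv2.INTER_CUBIC))
E
```

```text
t 2.75 tcp [ 0.618  -0.0329  0.0723] y [0.587 0.809 0.001] F [-0.32 -0.27 -0.06] share [0.0027 0.0002 0.0085] open 0.0003
```

View pics/s2.png

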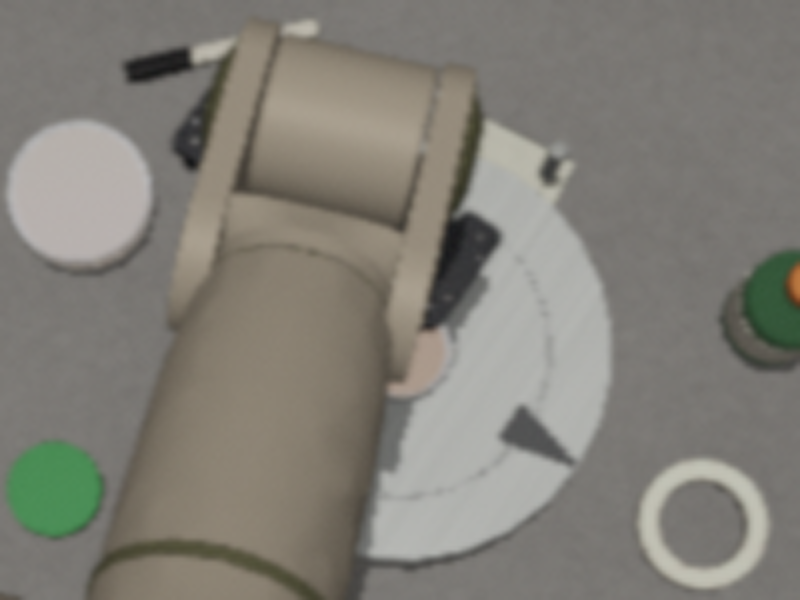

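The finger is behind the pin at about tool-x −36 mm, and the mark has not moved. Next comes the flick, then lifting off and moving to the hover point on the robot's side of the plate.

Emit:
{"fn": "jog_arm", "kwargs": {"plan": [[[0.008,0,0,0,0,0,-1],[0.02,0,0,0,0,0,-1],[0.036,0,0,0,0,0,-1],[0.058,0,0,0,0,0,-1],[0.086,-0.004,0,0,0,0,-1],[0.12,-0.012,0,0,0,0,-1],[0.122,-0.012,0,0,0,0,-1],[0.122,-0.01,-0.09,0,0,0,-1],[0.122,-0.01,-0.18,0,0,0,-1],[0.2,-0.07,-0.18,0,0,0,-1],[0.25,-0.12,-0.18,0,0,0,-1],[0.286,-0.156,-0.18,0,0,0,-1],[0.286,-0.156,-0.12,0,0,0,-1],[0.286,-0.156,-0.056,0,0,0,-1],[0.286,-0.156,-0.056,0,0,0,-1]]]}}

```text
t: 4.3
tcp_pos: [0.4542, -0.0117, 0.0964]
ee_rot: [[-0.809, 0.588, -0.005], [0.588, 0.809, 0.002], [0.005, -0.002, -1.0]]
wrist_force: [0.2, -0.4, 0.2]
opening: 0.0007
grasp_force: 0.0
```

```bash
cat >> h.py <<'E'
def mark(name="scene",save=None):
    c=camera(name); g=c["pixels"].astype(np.float32).mean(2)
    th=np.radians(np.arange(0,360,1.)); rr=np.array([.088,.094,.1,.106,.112,.118])
    prof=[]
    for r in rr:
        uv=np.array([proj(c,[C[0]+r*np.cos(a),C[1]+r*np.sin(a),.056]) for a in th],np.float32)
        prof.append(cv2.remap(g,uv[:,0],uv[:,1],1)[:] if 0 else cv2.remap(g,uv[:,:1],uv[:,1:],1)[:,0])
    if save: cv2.imwrite(save,c["pixels"])
    return np.array(prof)
E
python3 - <<'E'
from h import *
to([.4564,-.0117,.064])
t=state()["t"];p=mark(save="pics/a1.png");np.save("p1.npy",p)
t2=state()["t"];q=mark()
print(t,t2)
print(p[1:5].mean(0)[::6].astype(int).tolist());print(q[1:5].mean(0)[::6].astype(int).tolist())
E
```

```text
t 4.3 tcp [ 0.4542 -0.0117  0.0964] y [ 0.588  0.809 -0.002] F [ 0.22 -0.45  0.22] share [-0.0039  0.0026  0.0647] open 0.0007
4.3 4.35
[198, 198, 198, 199, 199, 196, 196, 199, 199, 200, 150, 104, 194, 202, 200, 201, 199, 170, 145, 143, 129, 119, 118, 117, 118, 116, 85, 52, 52, 54, 66, 84, 157, 195, 198, 196, 196, 196, 196, 197, 175, 183, 198, 197, 197, 196, 197, 197, 200, 200, 200, 200, 200, 200, 199, 199, 200, 199, 199, 198]
[199, 198, 197, 197, 199, 196, 196, 199, 199, 199, 201, 184, 98, 173, 200, 201, 199, 162, 144, 142, 126, 119, 119, 118, 117, 119, 94, 54, 52, 53, 62, 81, 155, 197, 197, 196, 197, 196, 193, 197, 196, 177, 184, 198, 197, 194, 198, 195, 199, 199, 198, 198, 198, 202, 198, 199, 201, 201, 198, 201]
```

View pics/a1.png

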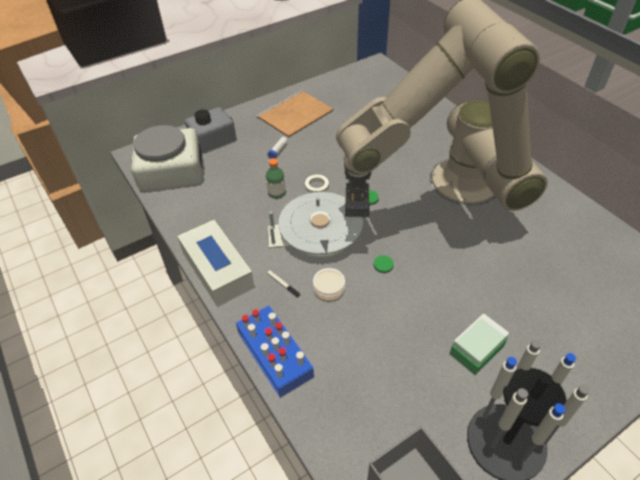

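The plate is spinning: the mark moved from about 64° to 72° in 0.05 s, and the hand hovers at its robot-side edge (mark at px (324,246)). I lower to a close hover and track the mark.

Emit:
{"fn": "jog_arm", "kwargs": {"plan": [[[0,0,0.03,0,0,0,-1],[0,0,0.052,0,0,0,-1],[0,0,0.056,0,0,0,-1],[0,0,0.056,0,0,0,-1]]]}}

```text
t: 4.8
tcp_pos: [0.456, -0.0121, 0.0711]
ee_rot: [[-0.809, 0.588, 0.0], [0.588, 0.809, -0.0], [-0.0, 0.0, -1.0]]
wrist_force: [-0.3, -0.1, 0.3]
opening: 0.0002
grasp_force: 0.0
```

```bash
cat >> h.py <<'E'
def ang(p):
    q=p[1:5].mean(0); th=np.arange(360); w=np.clip(150-q,0,None); w[92:205]=0
    if w.max()<20: return None
    k=w.argmax(); d=(th-k+180)%360-180; w[abs(d)>12]=0
    return (k+(w*d).sum()/w.sum())%360
def track(n,f="trk.txt"):
    for _ in range(n):
        t=state()["t"];a=ang(mark())
        open(f,"a").write(f"{t} {a}\n")
        print(round(t,2),None if a is None else round(a,1),end="; ")
    to([.4564,-.0117,.064])
E
python3 -c "
from h import *
p=np.load('p1.npy');print(ang(p))
track(24)"
```

```text
64.4609343183285
4.8 None; 4.85 None; 4.9 None; 4.95 None; 5.0 None; 5.05 None; 5.1 None; 5.15 None; 5.2 None; 5.25 205.8; 5.3 209.9; 5.35 216.5; 5.4 223.2; 5.45 229.5; 5.5 236.0; 5.55 242.2; 5.6 248.8; 5.65 255.0; 5.7 261.2; 5.75 267.4; 5.8 273.5; 5.85 279.4; 5.9 285.6; 5.95 291.6; t 6.0 tcp [ 0.4558 -0.012   0.0707] y [ 0.588  0.809 -0.   ] F [-0.71 -0.03 -0.19] share [-0.0007  0.0012  0.0134] open 0.0007
```

Emit:
{"fn": "jog_arm", "kwargs": {"plan": [[[0,0,0.01,0,0,0,-1],[0,0,0.018,0,0,0,-1],[0,0,0.018,0,0,0,-1]]]}}

```text
t: 6.3
tcp_pos: [0.4554, -0.0119, 0.061]
ee_rot: [[-0.809, 0.588, -0.001], [0.588, 0.809, 0.0], [0.001, -0.0, -1.0]]
wrist_force: [0.0, -0.2, -0.1]
opening: 0.0007
grasp_force: 0.0
```

```bash
python3 -c "
from h import *
track(50)
"; cat > fit.py <<'E'
from h import *
from scipy.optimize import curve_fit
L=[l.split() for l in open("trk.txt")];D=np.array([[float(a),float(b)] for a,b in L if b!="None" and 209<float(b)<360])
D=np.vstack([[4.3,64.46],D]) if D[0,0]>4.4 else D
f=lambda t,a,w,k:a+w*(1-np.exp(-k*(t-6)))/k
# unwrap
T=D[:,0];A=D[:,1].copy();
for i in range(1,len(A)):
    pred=A[i-1]+110*np.exp(-.16*(T[i]-6))*(T[i]-T[i-1]); A[i]+=360*round((pred-A[i])/360)
p,_=curve_fit(f,T,A,[300,120,.16]);print(p,"rms",np.std(f(T,*p)-A))
tt=np.arange(state()["t"],22,.01);x=f(tt,*p)
for g in 331.5+360*np.arange(1,5):
    i=np.searchsorted(x,g)
    if 0<i<len(tt):print("gate",g,"t",tt[i],"w deg/s",p[1]*np.exp(-p[2]*(tt[i]-6)),"+-10deg",tt[np.searchsorted(x,g-10)],tt[min(np.searchsorted(x,g+10),len(tt)-1)])
E
python3 fit.py
```

```text
6.3 332.4; 6.35 338.3; 6.4 343.7; 6.45 349.5; 6.5 354.7; 6.55 0.3; 6.6 5.8; 6.65 11.3; 6.7 16.5; 6.75 22.0; 6.8 27.2; 6.85 32.4; 6.9 37.7; 6.95 42.9; 7.0 48.2; 7.05 53.2; 7.1 58.1; 7.15 63.0; 7.2 68.1; 7.25 73.0; 7.3 78.0; 7.35 82.8; 7.4 87.4; 7.45 90.0; 7.5 None; 7.55 None; 7.6 None; 7.65 None; 7.7 None; 7.75 None; 7.8 None; 7.85 None; 7.9 None; 7.95 None; 8.0 None; 8.05 None; 8.1 None; 8.15 None; 8.2 None; 8.25 None; 8.3 None; 8.35 None; 8.4 None; 8.45 None; 8.5 None; 8.55 None; 8.6 None; 8.65 None; 8.7 None; 8.75 None; t 8.8 tcp [ 0.4558 -0.012   0.0617] y [ 0.588  0.809 -0.   ] F [ 0.53 -0.56  0.54] share [-0.0007  0.0013 -0.0046] open 0.0004
[2.97776636e+02 1.18688497e+02 1.66462077e-01] rms 0.16065694112694626
gate 691.5 t 10.829999999999957 w deg/s 53.11665632370468 +-10deg 10.649999999999961 11.019999999999953
```

```bash
python3 -c "
from h import *
track(28)
"; python3 fit.py
```

```text
8.8 205.8; 8.85 207.3; 8.9 210.2; 8.95 213.6; 9.0 217.1; 9.05 220.5; 9.1 223.9; 9.15 227.3; 9.2 230.8; 9.25 233.9; 9.3 237.2; 9.35 240.4; 9.4 243.7; 9.45 246.9; 9.5 249.9; 9.55 253.1; 9.6 256.1; 9.65 259.2; 9.7 262.3; 9.75 265.3; 9.8 268.3; 9.85 271.1; 9.9 274.0; 9.95 277.0; 10.0 279.7; 10.05 282.6; 10.1 285.3; 10.15 288.2; t 10.2 tcp [ 0.4558 -0.012   0.0617] y [ 0.588  0.809 -0.   ] F [0.53 0.38 0.12] share [-0.0006  0.0012 -0.0045] open 0.0005
[2.98139955e+02 1.18905605e+02 1.74173363e-01] rms 0.683438887503585
gate 691.5 t 10.929999999999984 w deg/s 50.38307314831163 +-10deg 10.739999999999988 11.13999999999998
```

Emit:
{"fn": "jog_arm", "kwargs": {"plan": [[[0,0,0.003,0,0,0,-1],[0,0,0.005,0,0,0,-1],[0,0,0.005,0,0,0,-1]]]}}

```text
t: 10.5
tcp_pos: [0.4557, -0.012, 0.059]
ee_rot: [[-0.809, 0.588, -0.0], [0.588, 0.809, 0.0], [0.0, -0.0, -1.0]]
wrist_force: [-0.4, -0.4, -0.4]
opening: 0.0006
grasp_force: 0.0
```

```bash
python3 -c "
from h import *
track(7)
"
```

```text
10.5 306.9; 10.55 309.2; 10.6 311.7; 10.65 314.3; 10.7 316.9; 10.75 319.3; 10.8 321.7; t 10.85 tcp [ 0.4558 -0.012   0.0592] y [0.588 0.809 0.   ] F [ 0.   -0.04 -0.21] share [-0.0006  0.0012 -0.0095] open 0.0006
```

Emit:
{"fn": "jog_arm", "kwargs": {"plan": [[[0,0,0.01,0,0,0,-1]]]}}

```text
t: 10.95
tcp_pos: [0.4566, -0.012, 0.0559]
ee_rot: [[-0.809, 0.588, 0.002], [0.588, 0.809, -0.0], [-0.002, 0.001, -1.0]]
wrist_force: [-26.8, 16.4, 101.9]
opening: 0.0005
grasp_force: 52.0
```

Emit:
{"fn": "jog_arm", "kwargs": {"plan": [[[0,0,-0.002,0,0,0,-1]]]}}

```text
t: 11.05
tcp_pos: [0.4564, -0.0119, 0.0564]
ee_rot: [[-0.809, 0.587, 0.002], [0.587, 0.809, -0.0], [-0.001, 0.001, -1.0]]
wrist_force: [-1.9, 1.1, 8.4]
opening: 0.0004
grasp_force: 3.8
```

```bash
python3 -c "
from h import *
track(3)
"
```

```text
11.05 327.1; 11.1 327.0; 11.15 327.0; t 11.2 tcp [ 0.4564 -0.0119  0.0564] y [0.588 0.809 0.001] F [-4.11  2.87 16.52] share [ 0.0002  0.0004 -0.0153] open 0.0004
```

It stopped at 327° (the gate is at 331.5°, so about 10 mm off), held with 8–16 N. I lift straight up.

Emit:
{"fn": "jog_arm", "kwargs": {"plan": [[[0,0,-0.01,0,0,0,-1],[0,0,-0.06,0,0,0,-1],[0,0,-0.16,0,0,0,-1],[0,0,-0.25,0,0,0,-1],[0,0,-0.25,0,0,0,-1]]]}}

```text
t: 11.7
tcp_pos: [0.458, -0.0126, 0.1851]
ee_rot: [[-0.809, 0.587, 0.009], [0.587, 0.809, -0.003], [-0.009, 0.003, -1.0]]
wrist_force: [0.1, -0.0, -0.6]
opening: 0.0005
grasp_force: 0.0
```

```bash
python3 - <<'E'
from h import *
track(3)
c=camera("scene"); u,v=320,225
cv2.imwrite("pics/end.png",cv2.resize(c["pixels"][v-75:v+75,u-100:u+100],None,fx=4,fy=4,interpolation=cv2.INTER_CUBIC))
E
```

```text
11.7 328.2; 11.75 328.2; 11.8 328.3; t 11.85 tcp [ 0.4553 -0.0119  0.1792] y [ 0.588  0.809 -0.001] F [ 0.85 -0.12 -0.5 ] share [-0.002   0.0017  0.2305] open 0.0008
```

View pics/end.png

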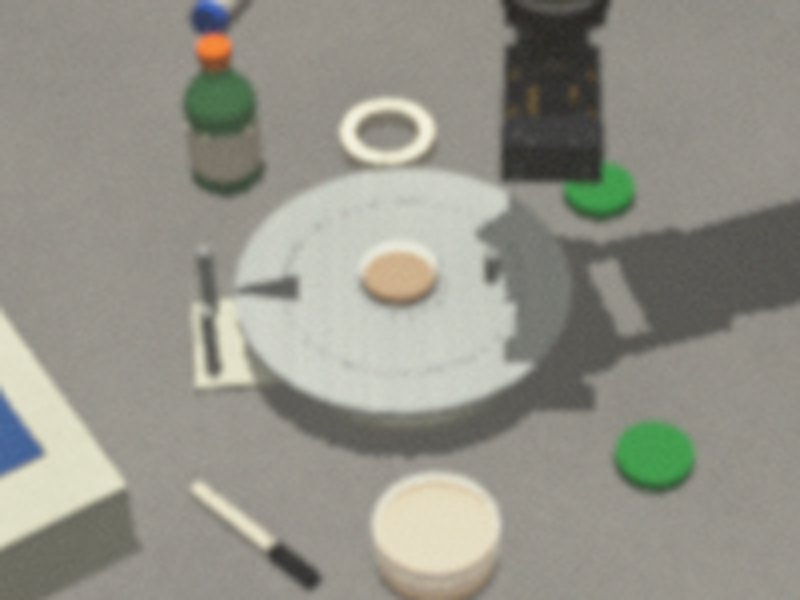

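The mark tip (crop (237,290)) stands between the posts at (205,250) and (212,370). The plate is at rest, the dish is in the middle and the finger is off. I hand it in.

```bash
python3 -c "
from h import *
print(job_done())"
```

```text
the job is handed in; nothing more can be done
None
```

I handed the job in: one flick spun the plate freely past a whole turn, and one fingertip press stopped it with the mark in the gate, about 3° (7 mm) from its middle, with the dish still centred and nothing else seen to move; the press peaked at about 102 N at the wrist (limit 120 N), and `job_done()` returned no verdict.

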